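# Lock a gas filter cartridge with an over-center clamp and its extension bar

### The job

Lock the filter cartridge against its gas port: take the yellow extension bar from its rest, push it fully home onto the short red clamp lever, and use it to swing the lever past its dead point until it snaps onto its stop. Handle it by feel, without forcing or ramming the bar or leaning hard on the stop (keep under about 25 N), and never push the clamp itself with the gripper. Then draw the bar off, leaving the lever locked, and lay it back on its rest the way it lay, without disturbing the glassware and other things standing around.

Things in the scene. Friction and masses are not known exactly. Their poses are not given: they have to be found in the camera images.
- station: fixed filter station, blue base 300 x 85 x 8 mm: pivot post with the red clamp lever at one end, guide block, white filter cartridge in a cradle, gas port at the far end. Origin on the table under the lever's vertical pivot axis; x from the pivot along the plunger to the port, z up. Base from x -30 to +270 mm. Only the lever reaches beyond x -30 mm; nothing is above 120 mm
- lever (a joint): lever angle, rad, counter-clockwise from above: 0 open, 0.845 closed stop. The lever points from the pivot at station yaw + 2.722 + joint. Spring moment against closing: about 1.1 N m near 0.35, none at the dead point 0.80, then 0.2 N m onto the stop; friction 0.03 N m. Let go before the dead point it springs open. Closed, some 3 N back on its tip would unlock it
- lever_tip (a point): rounded end of the lever's steel stub, on its axis, 80 mm from the pivot, 60 mm above the table; its x axis points outward along the lever. The stub is a round rod 10 mm thick from 30 to 80 mm out; nearer the pivot the lever is a red blade 14 mm wide
- bar: loose bar, about 0.18 kg: yellow solid grip 20 wide, 26 high, x -55 to +60 mm, then aluminium square sleeve 26 outside, 20 inside, open at x +105, floor at +60 mm (45 deep). Origin on the axis at the place to grip; x to the mouth, z up. On the stub it has 5 mm play each side. Fully home the stub's end touches the sleeve's floor, the origin is 140 mm from the pivot and x points at the pivot
- bar_mouth (a point): centre of the bar's open mouth, 105 mm along the bar's x axis from its origin
- rest: fixed bar rest: grey base 190 x 70 x 6 mm, two black saddles 14 mm long at x -75 and +60 mm, floors 33 mm above the table, side lips 34 mm apart, up to 43 mm. Origin on the table under its centre, x along it. The bar lies in both saddles, its origin at x -30, y 0, z 46 mm, mouth toward +x of the rest
- beaker: glass beaker, 68 mm wide, 90 mm high, origin under its centre; leave it alone
- wash_bottle: white plastic bottle with a red cap, 68 mm wide, 160 mm high, origin under its centre; leave it alone
- spare_cartridge: spare white filter cartridge standing on end, 52 mm wide, 100 mm high, origin under its centre; leave it alone
Mind the look-alikes: they are no part of the job. What is meant by the rest is not green, and is the smaller of those in its own colour.

How it is judged:
By the outcome, as a careful person would: the job done as asked, in the order asked, and still so for the second after the job is handed in, with the robot touching nothing.
It also fails if it takes over 64 s, if anything falls off the work surface, if the arm or the gripper's body presses on something with over 40 N, if the wrist force passes 120 N, or if a joint passes its speed limit or range.

### The arm

A 6-joint arm with a two-finger parallel gripper is mounted at the origin on the work surface. World frame = base frame: x ahead of the robot, y to its left, z up, the work surface at z = 0. Lengths are in m, angles in rad, forces in N, time in s.
With the tool pointing down it reaches from about 0.3 to 0.875 m from the base axis. Payload 4.2 kg.
Tool frame: the origin (TCP) lies midway between the tips of the shut fingers; the grasp point (between the pads) lies 19 mm behind it; z points along the fingers, y is the line along which they close (so a half turn about z gives the same grasp; the last joint's range is limited). The gripper opens to 85 mm and grips with 20 to 120 N. Pads are 22 mm wide; open, the fingers measure 114 mm over their backs; the gripper's body (76 mm by 85 mm) begins 54 mm behind the grasp point. The pads swing forward as they close: fully open they stand 13 mm farther back than shut.
Start: joints at [-1.207, 0.32, 1.565, -0, 1.257, -0.02], TCP at [0.215, -0.533, 0.231] pointing down, gripper open.
Joint ranges: [-3.11, 3.11], [-0.84, 2.01], [0.21, 2.61], [-1.34, 4.49], [0.05, 2.63], [-2.56, 2.56]. Speed limits (rad/s): [2.57, 2.57, 3.14, 3.14, 3.14, 3.14].

### API

Orientations are given as a 3x3 rotation matrix whose columns are the frame's x, y, z axes.
In Python, from cell import env, viewer, order gives the robot as it stands.
- The arm moves only by the shell command python3 -m handwheel 'ROWS' [OPENING] [FORCE]. ROWS is JSON, a list that holds one entry, the list of rows, each a list of 4 numbers: the shift along the tool's x, y, z as a fraction of full scale, then the turn about the tool's z as a fraction of full scale. In form: [[[dx, dy, dz, yaw], ...]]. A call has 1 to 8 rows; each row shifts and turns the commanded pose from where the row before left it, along the tool's axes as they then stand; what a row does not reach is not made up. Full scale, the value 1, is 40 mm for a shift and 0.12 rad for a turn. A row lasts 1/8 s, in which the tool goes at most 62.5 mm and 10.7 degrees, less where a joint would pass 70% of its speed; a pose out of reach is approached as far as the arm can. A call with a number of a shift or a turn outside -1 to 1 is refused whole. A call with a gripper value outside its range is refused whole. OPENING is the finger opening in mm, from 0 to 85.4, set as the call begins (- or left out, the last holds). The fingers move at their own pace and stop on an object; FORCE is the grip in N (left out, the last holds). Time passes only in rows, so rows that do not move let the fingers close. It gives the time, the measured TCP pose, the force, the opening and the grip force at its end, in the units of the state.
- env.state(): the state, without advancing time (a new reading comes with each control period).
- viewer.capture(name): name is "scene" or "top" or "wrist"; returns the picture (420x560x3 uint8, red, green, blue); there is no depth.
- viewer.calibration(name): a dict with "vfov" (degrees; the focal length in pixels is half the picture's height over the tangent of half this angle, whatever the lens; pixels are square), "cx", "cy" (the principal point, pixels), "view" (4x4, takes a point from world to camera coordinates). Camera axes: x right, y up, looking along -z (the intrinsics and any distortion apply to the point x, -y, -z); pixel columns grow to the right and rows downward; lengths in m; the calibration is good to about 2 mm. A picture is of the moment at which its call begins: read the wrist's pose just before it. calibration takes no time and is no camera call; for the wrist camera it gives the pose at the moment of the call.
- order.sign_off(): hands the job in; it is judged then, once.
The state is a dict: "t": time; "joint_positions": joint angles; "qd": joint speeds; "tau": joint torques, N m; "position": TCP position; "ee_rot": TCP orientation; "force": force on the tool from outside, world axes, zero at the start; "torque": the same for the moment, N m; "grip_width": finger opening in m; "grasp_force": force on a finger pad.
Only numpy, scipy, OpenCV 4.12 (cv2) and the standard library are available. Lean on these libraries where they do the work, as an engineer would, in place of code of your own. Each camera call takes 0.05 s, during which the arm holds its last target. There are 200 camera calls.

## Working session

There is one attempt and no reset: what is moved stays moved. The work goes in short steps, Python scripts to look and compute and a shell command to move; the robot and the scene stay as the last step left them, time stands still between calls to the robot, and variables do not carry over. Pictures are saved under pics/ and viewed, at most 10 in all, crops included, and the job is handed in when it is done.

```bash
ls; mkdir -p pics; python3 - <<'E'
from cell import env,viewer,order
import cv2,numpy as np
s=env.state();print({k:np.round(v,3).tolist() for k,v in s.items()})
for n in("scene","top"):
    im=viewer.capture(n);cv2.imwrite(f"pics/{n}0.png",im[:,:,::-1]);c=viewer.calibration(n);print(n,{k:np.round(v,4).tolist() if not isinstance(v,str) else v for k,v in c.items()})
E
```

```text
pics
{'t': 0.0, 'joint_positions': [-1.207, 0.32, 1.566, 0.0, 1.257, -0.02], 'qd': [0.002, -0.0, -0.001, 0.0, 0.001, -0.001], 'tau': [-0.001, -41.553, -23.416, 0.0, 0.008, -0.0], 'position': [0.215, -0.533, 0.23], 'ee_rot': [[0.927, 0.374, -0.001], [0.374, -0.927, 0.002], [0.0, -0.002, -1.0]], 'force': [-0.039, 0.287, -0.34], 'torque': [-0.006, -0.03, 0.001], 'grasp_force': 0.0, 'grip_width': 0.086}
scene {'vfov': 51.2657, 'cx': 281.1846, 'cy': 213.8526, 'view': [[0.847, 0.5316, 0.0074, -0.4725], [-0.4385, 0.6907, 0.5751, 0.2005], [0.3005, -0.4903, 0.8181, -1.6493], [0.0, 0.0, 0.0, 1.0]]}
top {'vfov': 46.0641, 'cx': 280.6607, 'cy': 211.4457, 'view': [[0.0205, -0.9997, 0.0154, -0.0289], [0.9925, 0.0222, 0.1201, -0.5536], [-0.1204, 0.0128, 0.9926, -1.4112], [0.0, 0.0, 0.0, 1.0]]}
```

View pics/top0.png

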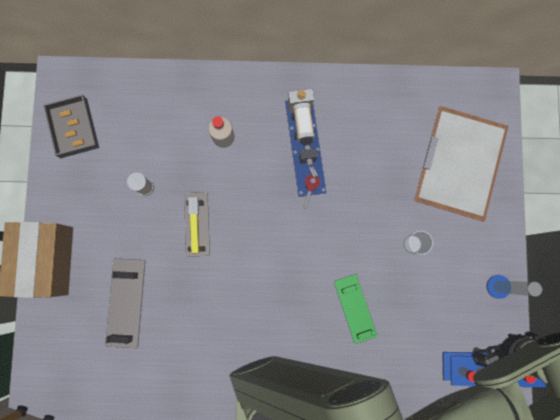

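View pics/scene0.png

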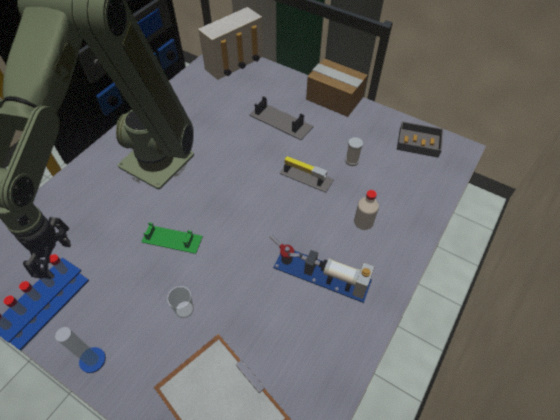

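Top picture: a grey rest with the yellow bar is at (197,224), a larger grey rest at (125,303), and a green rest at (355,308). The one meant is at (197,224): not green, the smaller grey one, and it holds the bar. The station is at (305,145), with its red pivot at (312,183) and the stub pointing down to (306,207). I'll confirm with an enlarged crop and take measurements.

```bash
cat > h.py <<'E'
from cell import env,viewer,order
import cv2,numpy as np
def cal(n):
    c=viewer.calibration(n);f=210/np.tan(np.radians(c["vfov"])/2);return c,f,np.array(c["view"])
def ray(n,u,v,C=None):
    c,f,V=C or cal(n);d=np.array([(u-c["cx"])/f,-(v-c["cy"])/f,-1]);R=V[:3,:3]
    return -R.T@V[:3,3],R.T@d
def onz(n,u,v,z,C=None):
    o,d=ray(n,u,v,C);return o+d*(z-o[2])/d[2]
def proj(n,p,C=None):
    c,f,V=C or cal(n);q=V[:3,:3]@np.array(p)+V[:3,3];return np.array([c["cx"]-f*q[0]/q[2],c["cy"]+f*q[1]/q[2]])
def masks(im):
    h=cv2.cvtColor(im,cv2.COLOR_RGB2HSV);H,S,V=cv2.split(h)
    return dict(yellow=(abs(H.astype(int)-28)<6)&(S>150)&(V>100),red=((H<6)|(H>174))&(S>150)&(V>60),blue=(abs(H.astype(int)-112)<10)&(S>140))
E
python3 - <<'E'
from h import *
im=cv2.imread("pics/top0.png")[:,:,::-1].copy()
m=masks(im)
for k in m:
    n,l,st,ce=cv2.connectedComponentsWithStats(m[k].astype(np.uint8))
    for i in range(1,n):
        if st[i,4]>15:
            pts=np.argwhere(l==i)[:,::-1].astype(np.float32);r=cv2.minAreaRect(pts)
            print(k,st[i,4],np.round(ce[i],1),np.round(r[0],1),np.round(r[1],1),round(r[2],1), "z:",np.round(onz("top",*r[0],{"yellow":.059,"red":.065,"blue":.008}[k]),4), np.round([onz("top",*q,{"yellow":.059,"red":.065,"blue":.008}[k])[:2] for q in cv2.boxPoints(r)],3).tolist())
a=cv2.resize(im[180:270,170:230],None,fx=5,fy=5,interpolation=2);b=cv2.resize(im[80:215,275:335],None,fx=4.4,fy=4.4,interpolation=2)
H=np.zeros((600,570,3),np.uint8);H[:450,:300]=a;H[:b.shape[0],302:302+b.shape[1]]=b[:600]
cv2.imwrite("pics/crop1.png",H[:,:,::-1])
E
```

```text
red 75 [217.4 121.6] [217.3 121.8] [8.5 9.2] 45.0 z: [0.8098 0.1738 0.065 ] [[0.809, 0.192], [0.829, 0.174], [0.811, 0.156], [0.791, 0.174]]
red 47 [470.6 375.7] [470.2 375.8] [6.6 8.2] 8.1 z: [ 0.1043 -0.5503  0.065 ] [[0.094, -0.539], [0.116, -0.543], [0.114, -0.561], [0.092, -0.558]]
red 49 [529.9 378.7] [529.8 379. ] [9.7 5.6] 9.5 z: [ 0.0985 -0.7158  0.065 ] [[0.093, -0.701], [0.108, -0.704], [0.104, -0.731], [0.089, -0.727]]
blue 213 [495.7 286.2] [497.5 286.5] [21. 19.] 90.0 z: [ 0.349 -0.66   0.008] [[0.379, -0.633], [0.38, -0.689], [0.319, -0.687], [0.318, -0.631]]
blue 774 [458. 367.] [463.5 369. ] [39. 32.] 0.0 z: [ 0.1116 -0.5537  0.008 ] [[0.066, -0.496], [0.155, -0.498], [0.158, -0.612], [0.068, -0.609]]
blue 138 [532.5 383.4] [531.5 382.5] [ 9. 27.] 90.0 z: [ 0.0773 -0.7496  0.008 ] [[0.089, -0.711], [0.091, -0.789], [0.065, -0.788], [0.064, -0.71]]
```

View pics/crop1.png

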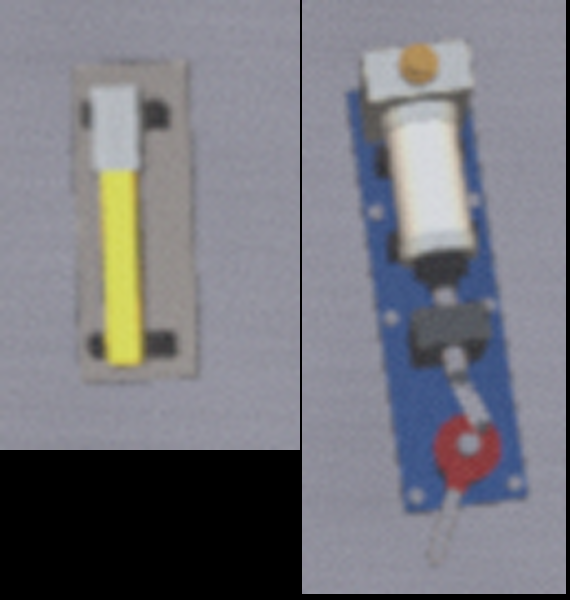

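The crop confirms the smaller grey rest holds the bar with its sleeve mouth up (+x). It also shows the station with the pivot at crop (469,445) and the stub end at (437,562). Now the coarse positions.

```bash
python3 - <<'E'
from h import *
P=lambda u,v,z,k:print(k,np.round(onz("top",u,v,z)[:2],4))
a=lambda u,v:(170+u/5-.4,180+v/5-.4); b=lambda u,v:(275+(u-302)/4.4-.4,80+v/4.4-.4)
P(*a(124,363),.059,"bartail");P(*a(118,170),.059,"baredge60");P(*a(115,86),.059,"mouth")
for q in[(75,65),(187,62),(198,378),(83,380)]:P(*a(*q),.006,"restcorner")
P(*b(469,445),.075,"pivot");P(*b(437,562),.062,"tip")
for q in[(405,512),(525,497),(348,92),(470,92)]:P(*b(*q),.008,"base")
im=cv2.imread("pics/top0.png");print(cv2.cvtColor(im,cv2.COLOR_BGR2HSV)[[230,182,140],[195,310,292]])
s=env.state();C=cal("wrist");V=C[2];c=-V[:3,:3].T@V[:3,3];R=np.array(s["ee_rot"])
print("cam in tool",np.round(R.T@(c-s["position"]),4),np.round(R.T@V[:3,:3].T,3).tolist(),C[0]["vfov"])
E
```

```text
bartail [0.4291 0.2256]
baredge60 [0.5392 0.2336]
mouth [0.5877 0.2373]
restcorner [0.6077 0.2705]
restcorner [0.611  0.2039]
restcorner [0.423  0.1902]
restcorner [0.4204 0.2577]
pivot [ 0.6397 -0.1061]
tip [ 0.5641 -0.0871]
base [ 0.6049 -0.0683]
base [ 0.6171 -0.1498]
base [ 0.8994 -0.0238]
base [ 0.9016 -0.1088]
[[ 30 146 216]
 [177  90 125]
 [110 130 137]]
cam in tool [ 0.0808 -0.     -0.1415] [[0.001, 0.948, 0.319], [1.0, -0.001, -0.0], [0.0, 0.319, -0.948]] 60.62719686193396
```

```bash
cat >> h.py <<'E'
def todo(x,y,z,yaw):
    s=env.state();p=np.array(s["position"]);R=np.array(s["ee_rot"]);th=np.arctan2(R[1,0],R[0,0])
    d=np.array([x,y,z])-p;f=lambda a:np.round([d[0]*np.cos(a)+d[1]*np.sin(a),d[0]*np.sin(a)-d[1]*np.cos(a),-d[2]],4)/.04
    print("t",s["t"],"pos",np.round(p,4),"yaw",round(th,4),"tilt",np.round(R[:2,2],4),"F",np.round(s["force"],1),"grip",round(s["grip_width"],4),round(s["grasp_force"],1),"q6",round(s["joint_positions"][5],2))
    print("units now-axes",np.round(f(th),3),"target-axes",np.round(f(yaw),3),"yaw units",round((th-yaw)/.12,3))
E
python3 -m handwheel '[[[0.84,-0.95,0,0],[0.84,-0.95,0,0],[0.84,-0.95,0,0],[0.84,-0.95,0,0],[0.84,-0.95,0,0],[0.84,-0.95,0,0],[0.84,-0.95,0,0],[0.84,-0.95,0,0]]]' 50
python3 -c "
from h import *;todo(.484,.2297,.2,.0737)"
```

```text
t: 1.1
position: [0.3508, -0.149, 0.2312]
ee_rot: [[0.927, 0.374, 0.0], [0.374, -0.927, -0.0], [0.0, 0.0, -1.0]]
force: [1.6, -0.8, -0.2]
grip_width: 0.0498
grasp_force: 0.0
t 1.1 pos [ 0.3508 -0.149   0.2312] yaw 0.3834 tilt [ 0.0001 -0.    ] F [ 1.6 -0.8 -0.2] grip 0.0498 0.0 q6 0.76
units now-axes [ 6.63  -7.535  0.78 ] target-axes [ 4.018 -9.198  0.78 ] yaw units 2.58
```

```bash

python3 -m handwheel '[[[0.83,-0.94,0.1,0],[0.83,-0.94,0.1,0],[0.83,-0.94,0.1,0],[0.83,-0.94,0.1,0],[0.83,-0.94,0.1,0],[0.83,-0.94,0.1,0],[0.83,-0.94,0.1,0],[0.83,-0.94,0.1,0]]]' >/dev/null
python3 -m handwheel '[[[0,0,0,0.86],[0,0,0,0.86],[0,0,0,0.86],[0,0,0,0]]]' >/dev/null
python3 - <<'E'
from h import *
todo(.484,.2297,.027,.0737)
C=cal("wrist");im=viewer.capture("wrist")
h=cv2.cvtColor(im,cv2.COLOR_RGB2HSV);m=((abs(h[...,0].astype(int)-29)<6)&(h[...,1]>110)&(h[...,2]>80)).astype(np.uint8)
n,l,st,ce=cv2.connectedComponentsWithStats(m);i=1+st[1:,4].argmax();r=cv2.minAreaRect(np.argwhere(l==i)[:,::-1].astype(np.float32));print(st[i],r)
B=np.array([onz("wrist",*q,.059,C)[:2] for q in cv2.boxPoints(r)]);print(B.round(4).tolist())
cv2.imwrite("pics/w1.png",im[:,:,::-1])
E
```

```text
t 2.6 pos [0.4841 0.2277 0.1989] yaw 0.0755 tilt [-0.0008 -0.0005] F [-0.2  0.7  0.2] grip 0.0502 0.0 q6 1.91
units now-axes [ 0.    -0.05   4.297] target-axes [ 0.    -0.05   4.297] yaw units 0.015
[ 254  121   26  130 3095] ((266.5843200683594, 185.50466918945312), (129.17161560058594, 24.25689697265625), 89.35625457763672)
[[0.5373, 0.247], [0.539, 0.2285], [0.4306, 0.2185], [0.4287, 0.2394]]
```

View pics/w1.png

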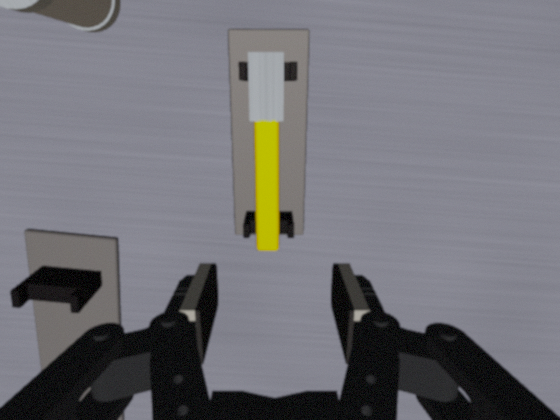

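The wrist picture shows the bar at (266,185), aligned with the fingers, and the bigger decoy rest lower left. I'll descend and grip.

```bash

python3 -m handwheel '[[[-0.02,-0.1,0.85,0],[0,0,0.85,0],[0,0,0.85,0],[0,0,0.85,0],[0,0,0.5,0],[0,0,0.4,0],[0,0,0,0]]]' 50 >/dev/null
python3 - <<'E'
from h import *
todo(.483,.2315,.027,.0745)
C=cal("wrist");im=viewer.capture("wrist");cv2.imwrite("pics/w2.png",im[:,:,::-1])
E
```

```text
t 3.525 pos [0.4827 0.2313 0.0264] yaw 0.0747 tilt [-0.002 -0.001] F [0.3 0.5 0.2] grip 0.0498 0.0 q6 1.92
units now-axes [ 0.007 -0.002 -0.015] target-axes [ 0.007 -0.002 -0.015] yaw units 0.002
```

View pics/w2.png

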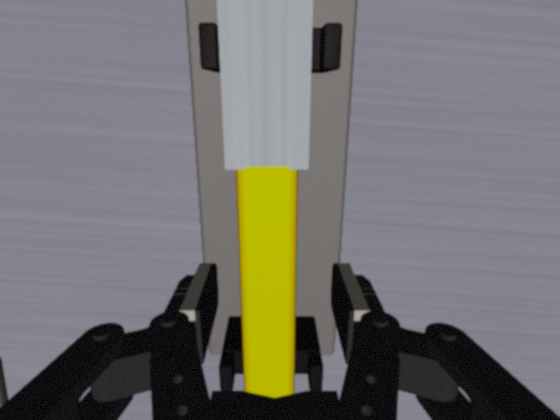

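The bar is at column 267 and the finger centre at 274, so I'll nudge about 2.4 mm left and grip.

```bash

python3 - <<'E'
from h import *
for q in((238,167),(297,167),(267,167),(267,350)):print(onz("wrist",*q,.059).round(4))
E
python3 -m handwheel '[[[0,-0.06,0,0],[0,0,0,0],[0,0,0,0],[0,0,0,0],[0,0,0,0]]]' 10 25
python3 -m handwheel '[[[0,0,0,0],[0,0,0,0],[0,0,0,0]]]' 10 70
python3 -c "
from h import *;todo(.483,.2315,.0264,.0745)"
```

```text
[0.5391 0.2468 0.059 ]
[0.5404 0.2285 0.059 ]
[0.5397 0.2378 0.059 ]
[0.4705 0.233  0.059 ]
t: 4.2
position: [0.4839, 0.2345, 0.0283]
ee_rot: [[0.997, 0.074, 0.002], [0.074, -0.997, 0.001], [0.002, -0.001, -1.0]]
force: [-0.7, 0.9, 6.3]
grip_width: 0.0197
grasp_force: 26.4
t: 4.58
position: [0.4839, 0.2346, 0.0284]
ee_rot: [[0.997, 0.074, 0.002], [0.074, -0.997, 0.001], [0.002, -0.001, -1.0]]
force: [-0.5, 0.8, 6.9]
grip_width: 0.0192
grasp_force: 68.8
t 4.575 pos [0.4839 0.2346 0.0284] yaw 0.0742 tilt [0.0022 0.0012] F [-0.5  0.8  6.9] grip 0.0192 68.8 q6 1.93
units now-axes [-0.028  0.075  0.05 ] target-axes [-0.028  0.075  0.05 ] yaw units -0.003
```

```bash

python3 -m handwheel '[[[0,0,-0.3,0],[0,0,-0.4,0],[0,0,-0.7,0],[0,0,-0.7,0],[0,0,-0.7,0.95],[0,0,-0.8,0.95],[0,0,-0.7,0.95]]]' >/dev/null
python3 -m handwheel '[[[0.5,0.8,0,0],[0.5,0.8,0,0],[0.5,0.8,0,0],[0.5,0.8,0,0],[0.5,0.8,0,0],[0.5,0.8,0,0],[0.5,0.8,0,0],[0,0,0,0]]]' >/dev/null
python3 - <<'E'
from h import *
todo(.56,-.02,.2,-.27)
im=viewer.capture("wrist");cv2.imwrite("pics/w3.png",im[:,:,::-1])
E
```

```text
t 6.45 pos [ 0.5591 -0.0213  0.1998] yaw -0.2712 tilt [ 0.0003 -0.0007] F [-0.1 -0.2 -2.1] grip 0.019 68.7 q6 1.78
units now-axes [ 0.015 -0.038 -0.005] target-axes [ 0.015 -0.038 -0.005] yaw units -0.01
```

View pics/w3.png

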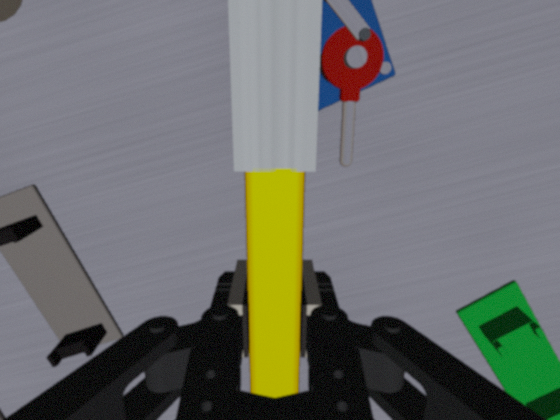

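The stub runs from (349,101) to its end at (346,165), and the pivot screw is at (356,57). The bar is straight in the grip.

```bash
python3 - <<'E'
from h import *
im=cv2.imread("pics/w3.png");g=cv2.cvtColor(im,cv2.COLOR_BGR2HSV)
for v in (110,120,130,140,150,158,162,165,168):
    row=im[v,325:372].astype(int).sum(1);bl=abs(row-np.median(row));e=np.where(bl>35)[0]+325
    print(v,e.min() if len(e) else None,e.max() if len(e) else None, row[12:32].tolist() if v in(130,) else "")
C=cal("wrist")
t=onz("wrist",346,165.5,.06,C);a=onz("wrist",349,105,.06,C);p=onz("wrist",356,57,.075,C)
print(t,a,p);d=a-t;print("lever dir yaw bar",np.arctan2(d[1],d[0]),"pivot from tip",t+.08*d/np.linalg.norm(d))
q=onz("wrist",276,170,.215,C);print("bar edge60 at",q)
s=env.state();R=np.array(s["ee_rot"]);print("in tool",R.T@(q-s["position"]))
E
```

```text
110 341 344 
120 341 343 
130 340 343 [387, 389, 377, 340, 303, 310, 347, 365, 375, 386, 388, 390, 393, 383, 383, 368, 361, 364, 392, 396]
140 340 342 
150 339 341 
158 339 341 
162 339 341 
165 341 346 
168 None None 
[ 0.56269141 -0.08117592  0.06      ] [ 0.60762506 -0.09285175  0.06      ] [ 0.63905919 -0.10118369  0.075     ]
lever dir yaw bar -0.25422373027799783 pivot from tip [ 0.64012012 -0.10129546  0.06      ]
bar edge60 at [ 0.60847103 -0.03506735  0.215     ]
in tool [ 0.05210897  0.00129865 -0.01531323]
```

```bash

python3 -m handwheel '[[[-0.83,0.48,0,-0.07],[-0.83,0.48,0,0],[-0.83,0.48,0.3,0],[0,0,0.8,0],[0,0,0.9,0],[0,0,0.9,0],[0,0,0.6,0],[0,0,0.4,0]]]' >/dev/null
python3 - <<'E'
from h import *
todo(.446,-.051,.0424,-.262)
E
```

```text
t 7.5 pos [ 0.447  -0.0478  0.0427] yaw -0.2582 tilt [-0.0013  0.0004] F [ 0.6  0.4 -2. ] grip 0.0188 69.0 q6 1.7
units now-axes [-0.002  0.085  0.007] target-axes [-0.002  0.085  0.007] yaw units 0.031
```

```bash

python3 -m handwheel '[[[0,0.085,0,0.03],[0,0,0,0]]]' >/dev/null
python3 - <<'E'
from h import *
todo(.446,-.051,.0424,-.262)
im=viewer.capture("top");sc=viewer.capture("scene")
np.save("pics/top1.npy",im)
s=env.state();p=np.array(s["position"]);u=np.array([np.cos(-.262),np.sin(-.262),0])
for n in("top","scene"):print(n,[proj(n,p+[0,0,.0176]+u*k).round(1).tolist() for k in(-.05,.056,.101,.12,.2)])
a=cv2.resize(im[170:240,260:340],None,fx=7,fy=7,interpolation=2)
q=proj("scene",p+u*.12).astype(int);b=cv2.resize(sc[q[1]-45:q[1]+45,q[0]-60:q[0]+40],None,fx=5,fy=5,interpolation=2);print(q)
cv2.imwrite("pics/pre_top.png",a[:,:,::-1])
E
```

```text
t 7.75 pos [ 0.4473 -0.0519  0.0441] yaw -0.2626 tilt [ 0.0014 -0.0002] F [ 1.1 -0.4 -1.9] grip 0.0189 68.9 q6 1.69
units now-axes [-0.038 -0.015  0.042] target-axes [-0.038 -0.015  0.042] yaw units -0.005
top [[287.5, 264.7], [297.8, 228.9], [302.1, 213.9], [303.9, 207.6], [311.4, 181.2]]
scene [[234.8, 203.6], [255.6, 223.1], [264.9, 231.7], [268.9, 235.4], [286.1, 251.5]]
[268 238]
```

View pics/pre_top.png

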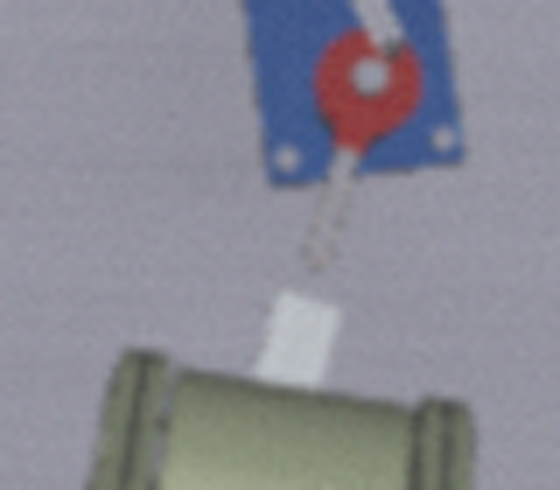

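In the crop, the bar mouth centre (311,300) extends to about (319,268) at the stub tip (318,268), so they align within 1 mm. The gap is about 13 mm. Inserting slowly.

```bash

python3 -m handwheel '[[[0.2,0,0.03,0],[0.2,0,0,0],[0.2,0,0,0],[0.2,0,0,0]]]'|grep force:
python3 -m handwheel '[[[0.15,0,0,0],[0.15,0,0,0],[0.1,0,0,0]]]'|grep force:
python3 -m handwheel '[[[0.05,0,0,0],[0,0,0,0]]]'|grep force:
python3 - <<'E'
from h import *
todo(.640-.1358*.9659,-.103+.1358*.259,.0424,-.262)
E
```

```text
force: [-0.1, -0.2, -1.7]
grasp_force: 68.9
force: [-1.0, 0.1, -2.2]
grasp_force: 68.9
force: [-0.6, -0.5, -1.1]
grasp_force: 68.9
t 8.975 pos [ 0.4951 -0.0651  0.0421] yaw -0.263 tilt [-0.0001 -0.0001] F [-0.6 -0.5 -1.1] grip 0.0193 68.9 q6 1.68
units now-axes [ 0.348 -0.025 -0.007] target-axes [ 0.348 -0.025 -0.007] yaw units -0.009
```

```bash

for i in 1 2; do python3 -m handwheel '[[[0.05,0,0,0],[0.05,0,0,0]]]'|egrep 'position|^force:'; done
python3 -m handwheel '[[[0.04,0,0,0],[0,0,0,0]]]'|egrep 'position|^force:'
```

```text
position: [0.499, -0.0662, 0.0421]
force: [-0.6, 0.6, -3.2]
position: [0.503, -0.0673, 0.0421]
force: [-0.0, -0.1, -1.8]
position: [0.5045, -0.0677, 0.0421]
force: [0.1, 0.2, -2.4]
```

```bash

python3 -m handwheel '[[[0.05,0,0,0],[0,0,0,0]]]'|egrep 'position|^force:'
python3 -m handwheel '[[[0.05,0,0,0],[0,0,0,0]]]'|egrep 'position|^force:'
```

```text
position: [0.5057, -0.068, 0.0419]
force: [-1.3, 0.4, -2.3]
position: [0.5059, -0.0681, 0.0415]
force: [-5.2, 2.2, -1.2]
```

Contact at about 5.6 N, so the bar is home on the stub. Next I'll take up the side play with a slight yaw lead, so the stub's tip carries the load.

```bash

python3 -m handwheel '[[[0,0.1,0,-0.33],[0,0.1,0,-0.33],[0,0,0,0]]]'|egrep 'position|^force:'
python3 -m handwheel '[[[0.006,0.205,0,-0.5],[0.006,0.205,0,-0.5],[0,0,0,0]]]'|egrep 'position|^force:'
python3 -c "
from h import *;todo(.5,-.1,.0424,0);print(env.state()['torque'])"
```

```text
position: [0.5042, -0.0759, 0.0415]
force: [-4.3, 2.5, -2.8]
position: [0.5023, -0.0918, 0.0414]
force: [-3.4, 6.3, -1.3]
t 10.975 pos [ 0.5023 -0.0918  0.0414] yaw -0.0639 tilt [-0.0046  0.002 ] F [-3.4  6.3 -1.3] grip 0.0191 69.0 q6 1.43
units now-axes [-0.042  0.208 -0.025] target-axes [-0.057  0.205 -0.025] yaw units -0.533
[0.85897711 0.71998147 0.30300276]
```

```bash

python3 -m handwheel '[[[0.008,0.205,0,-0.62],[0.008,0.205,0,-0.62],[0,0,0,0]]]'|egrep 'position|^force:'
python3 -m handwheel '[[[0.008,0.205,0,-0.62],[0.008,0.205,0,-0.62],[0,0,0,0]]]'|egrep 'position|^force:'
python3 - <<'E'
from h import *
todo(.5,-.1,.0424,0);p=env.state()['position'];d=np.array([.6382,-.1036])-p[:2];print("R",np.hypot(*d),"phi",np.arctan2(d[1],d[0])+.262)
E
```

```text
position: [0.5024, -0.1076, 0.0414]
force: [-3.3, 7.8, -1.5]
position: [0.5045, -0.1232, 0.0413]
force: [-4.6, 9.5, -1.1]
t 11.725 pos [ 0.5045 -0.1232  0.0413] yaw 0.2346 tilt [-0.0063  0.0038] F [-4.6  9.5 -1.1] grip 0.0189 69.4 q6 1.07
units now-axes [ 0.025 -0.59  -0.028] target-axes [-0.112 -0.58  -0.028] yaw units 1.955
R 0.1351126340918147 phi 0.4074789030099053
```

```bash

python3 -m handwheel '[[[0.006,0.205,0,-0.5],[0.006,0.205,0,-0.5],[0.006,0.205,0,-0.5],[0,0,0,0]]]'|egrep 'position|^force:'
python3 -m handwheel '[[[0.006,0.205,0,-0.5],[0.006,0.205,0,-0.5],[0,0,0,0]]]'|egrep 'position|^force:'
python3 - <<'E'
from h import *
todo(.5,-.1,.0424,0);p=env.state()['position'];d=np.array([.6382,-.1036])-p[:2];print("R",np.hypot(*d),"phi",np.arctan2(d[1],d[0])+.262)
E
```

```text
position: [0.51, -0.1461, 0.0409]
force: [-10.8, 8.5, 1.7]
position: [0.5162, -0.1614, 0.0406]
force: [-12.8, 4.2, 0.6]
t 12.6 pos [ 0.5162 -0.1614  0.0406] yaw 0.5362 tilt [-0.0142  0.0039] F [-12.8   4.2   0.6] grip 0.0187 69.7 q6 0.71
units now-axes [ 0.435 -1.525 -0.045] target-axes [-0.405 -1.535 -0.045] yaw units 4.468
R 0.1349691108471483 phi 0.7042079496604077
```

```bash

python3 -m handwheel '[[[-0.015,0.205,0,-0.5],[-0.01,0.205,0,-0.5],[0,0,0,0]]]'|egrep 'position|^force:'
python3 -m handwheel '[[[0,0.1,0,-0.25],[0,0.1,0,-0.25],[0,0,0,0]]]'|egrep 'position|^force:'
python3 - <<'E'
from h import *
todo(.5,-.1,.0424,0);p=env.state()['position'];d=np.array([.6382,-.1036])-p[:2];print("R",np.hypot(*d),"phi",np.arctan2(d[1],d[0])+.262)
R=np.array(env.state()['ee_rot']);print("Ftool",R.T@env.state()['force'])
E
```

```text
position: [0.5247, -0.1771, 0.0405]
force: [-11.6, 0.6, 0.2]
position: [0.5296, -0.1842, 0.0406]
force: [-12.3, -3.9, -0.5]
t 13.35 pos [ 0.5296 -0.1842  0.0406] yaw 0.7169 tilt [-0.0127  0.    ] F [-12.3  -3.9  -0.5] grip 0.0191 69.4 q6 0.51
units now-axes [ 0.825 -2.075 -0.045] target-axes [-0.74  -2.105 -0.045] yaw units 5.974
R 0.13525919139379314 phi 0.9007063168590858
Ftool [-11.8274803   -5.17300037   0.63655547]
```

```bash

python3 -m handwheel '[[[-0.06,0,0,0],[0,0,0,0]]]'|egrep '^force:'
python3 -m handwheel '[[[-0.005,0.1,0,-0.2],[0,0,0,0]]]'|egrep 'position|^force:'
python3 - <<'E'
from h import *
todo(.5,-.1,.0424,0);p=env.state()['position'];d=np.array([.6382,-.1036])-p[:2];print("R",np.hypot(*d),"phi",np.arctan2(d[1],d[0])+.262)
R=np.array(env.state()['ee_rot']);print("Ftool",R.T@env.state()['force'])
E
```

```text
force: [-6.6, -2.7, -4.5]
position: [0.5331, -0.1897, 0.0409]
force: [-6.8, -4.6, -3.8]
t 13.85 pos [ 0.5331 -0.1897  0.0409] yaw 0.7395 tilt [-0.0065 -0.0016] F [-6.8 -4.6 -3.8] grip 0.0189 68.9 q6 0.47
units now-axes [ 0.9   -2.215 -0.038] target-axes [-0.827 -2.242 -0.038] yaw units 6.163
R 0.13590269067181485 phi 0.9485004945131431
Ftool [-8.10326386 -1.20828357  3.82701323]
```

```bash

python3 -m handwheel '[[[-0.02,0.05,0,-0.1],[0,0,0,0]]]'|egrep 'position|^force:'
python3 - <<'E'
from h import *
todo(.5,-.1,.0424,0)
R=np.array(env.state()['ee_rot']);print("Ftool",R.T@env.state()['force'])
im=viewer.capture("top");a=cv2.resize(im[165:225,280:350],None,fx=7,fy=7,interpolation=2)
sc=viewer.capture("scene");b=cv2.resize(sc[225:285,250:310],None,fx=5,fy=5,interpolation=2)
H=np.zeros((420,795,3),np.uint8);H[:,:490]=a;H[:300,492:792]=b;cv2.imwrite("pics/sw.png",H[:,:,::-1])
E
```

```text
position: [0.5343, -0.1914, 0.041]
force: [-6.0, -4.5, -4.3]
t 14.1 pos [ 0.5343 -0.1914  0.041 ] yaw 0.7509 tilt [-0.0055 -0.0009] F [-6.  -4.5 -4.3] grip 0.0191 68.9 q6 0.46
units now-axes [ 0.932 -2.255 -0.035] target-axes [-0.857 -2.285 -0.035] yaw units 6.257
Ftool [-7.45971413 -0.78238426  4.36242939]
```

View pics/sw.png

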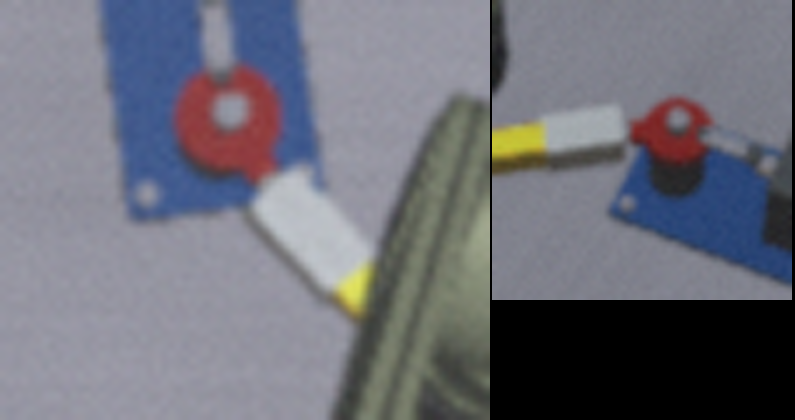

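```bash

python3 -m handwheel '[[[-0.05,0.04,0,0],[0,0,0,0]]]'>/dev/null
cat > f.py <<'E'
from h import *
s=env.state();R=np.array(s['ee_rot']);p=s['position'];d=np.array([.6382,-.1036])-p[:2]
print(round(s['t'],2),"R",round(np.hypot(*d),4),"phi",round(np.arctan2(d[1],d[0])+.262,3),"lead",round(np.arctan2(R[1,0],R[0,0])-np.arctan2(d[1],d[0]),3),"Ft",(R.T@s['force']).round(1),"Mt",(R.T@s['torque']).round(2))
E
python3 f.py
python3 -m handwheel '[[[0,0.05,0,-0.1],[0,0,0,0]]]'>/dev/null; python3 f.py
python3 -m handwheel '[[[0,0.05,0,-0.1],[0,0,0,0]]]'>/dev/null; python3 f.py
```

```text
14.45 R 0.1364 phi 0.966 lead 0.047 Ft [-0.8 -5.9  2.5] Mt [ 0.92 -0.24 -0.46]
14.7 R 0.1362 phi 0.973 lead 0.052 Ft [ 1.1 -7.6  3.2] Mt [ 1.25 -0.06 -0.52]
14.95 R 0.1361 phi 0.98 lead 0.057 Ft [ 1.7 -9.7  1.8] Mt [ 1.71  0.26 -0.66]
```

```bash

python3 -m handwheel '[[[-0.01,-0.13,0,0.4],[0,0,0,0]]]'>/dev/null; python3 f.py
python3 -m handwheel '[[[-0.01,-0.13,0,0.4],[0,0,0,0]]]'>/dev/null; python3 f.py
python3 -m handwheel '[[[-0.01,-0.1,0,0.35],[0,0,0,0]]]'>/dev/null; python3 f.py
```

```text
15.2 R 0.1367 phi 0.955 lead 0.034 Ft [ 0.9 -6.7  3.3] Mt [ 1.05 -0.16 -0.38]
15.45 R 0.1369 phi 0.93 lead 0.01 Ft [-0.9 -4.1  3.3] Mt [ 0.59 -0.26 -0.21]
15.7 R 0.1371 phi 0.909 lead -0.01 Ft [-1.5 -1.6  1.3] Mt [ 0.32 -0.25 -0.2 ]
```

```bash

python3 -m handwheel '[[[-0.01,-0.06,0,0.2],[0,0,0,0]]]'>/dev/null; python3 f.py
python3 -m handwheel '[[[-0.01,-0.06,0,0.2],[0,0,0,0]]]'>/dev/null; python3 f.py
python3 - <<'E'
from h import *
im=viewer.capture("top");a=cv2.resize(im[165:225,280:350],None,fx=7,fy=7,interpolation=2)
sc=viewer.capture("scene");b=cv2.resize(sc[225:285,250:310],None,fx=5,fy=5,interpolation=2)
H=np.zeros((420,795,3),np.uint8);H[:,:490]=a;H[:300,492:792]=b;cv2.imwrite("pics/sw2.png",H[:,:,::-1])
E
```

```text
15.95 R 0.1372 phi 0.896 lead -0.022 Ft [-0.9 -0.6  2.3] Mt [ 0.04 -0.13 -0.06]
16.2 R 0.1378 phi 0.874 lead -0.024 Ft [-0.3 -0.3  2.3] Mt [-0.02 -0.03  0.02]
```

View pics/sw2.png

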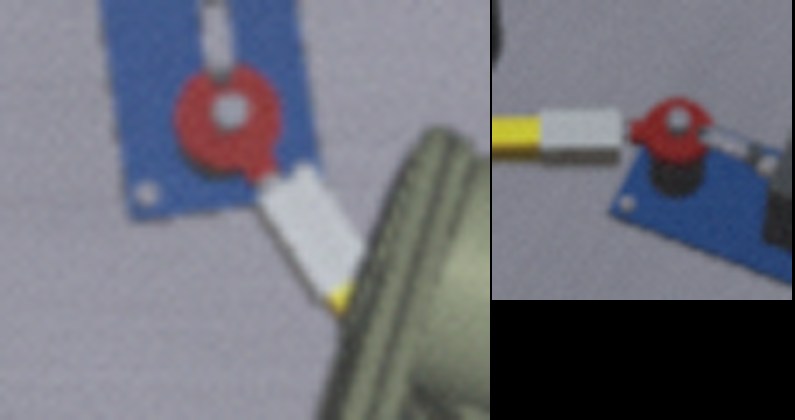

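The force has dropped to zero and the lever's blade stays at (262,172) in the crop, so it is locked. The bar sits about 2 mm off the lever axis, so I'll centre it and draw it off gently.

```bash

python3 -m handwheel '[[[-0.1,-0.05,0,0],[-0.15,0,0,0],[0,0,0,0]]]'>/dev/null; python3 f.py
python3 -m handwheel '[[[-0.2,0,0,0],[-0.2,0,0,0],[0,0,0,0]]]'>/dev/null; python3 f.py
python3 -m handwheel '[[[-0.2,0,0,0],[-0.2,0,0,0],[-0.2,0,0,0],[-0.3,0,0,0],[-0.3,0,0,0]]]'>/dev/null; python3 f.py
python3 -c "
from h import *;todo(.4839,.2346,.17,.0742)"
```

```text
16.68 R 0.1486 phi 0.856 lead -0.007 Ft [0.7 0.6 1.8] Mt [ 0.05 -0.06 -0.05]
17.05 R 0.1648 phi 0.856 lead -0.007 Ft [0.  0.3 1.7] Mt [-0.07 -0.05  0.02]
17.68 R 0.2129 phi 0.855 lead -0.005 Ft [ 0.4 -0.1  2. ] Mt [ 0.   -0.06  0.01]
t 17.675 pos [ 0.4616 -0.2225  0.0421] yaw 0.5878 tilt [-0.0001 -0.0001] F [ 0.3  0.3 -2. ] grip 0.0192 69.3 q6 0.51
units now-axes [ 6.8   -9.202 -3.198] target-axes [  1.402 -11.355  -3.198] yaw units 4.28
```

```bash

python3 -m handwheel '[[[0,0,-0.5,0],[0,0,-0.9,0],[0,0,-0.9,0],[0,0,-0.9,0.8],[0,0,0,0.87],[0,0,0,0.87],[0,0,0,0.87],[0,0,0,0.87]]]' >/dev/null
python3 -m handwheel '[[[0.12,-0.95,0,0],[0.12,-0.95,0,0],[0.12,-0.95,0,0],[0.12,-0.95,0,0],[0.12,-0.95,0,0],[0.12,-0.95,0,0],[0,0,0,0]]]' >/dev/null
python3 - <<'E'
from h import *
todo(.4839,.2346,.17,.0742)
im=viewer.capture("wrist")
def st(i):
    h=cv2.cvtColor(i,cv2.COLOR_RGB2HSV);m=((abs(h[...,0].astype(int)-29)<6)&(h[...,1]>110)&(h[...,2]>80))
    ys=np.where(m[:,250:300].sum(1)>25)[0];r=[ys.min(),ys.max()];
    for y in(185,220,300,360):
        e=np.where(m[y])[0];r+=[(e.min()+e.max())/2,e.max()-e.min()]
    g=cv2.cvtColor(i,cv2.COLOR_RGB2GRAY).astype(int)
    for y in(20,120):
        e=np.where(g[y,200:350]>150)[0]+200;r+=[e.min(),e.max()]
    return r
print(st(cv2.imread("pics/w3.png")[:,:,::-1].copy()));print(st(im))
E
```

```text
t 19.55 pos [0.4737 0.0089 0.17  ] yaw 0.0774 tilt [-0.0003  0.0003] F [ 0.  -0.6 -2.4] grip 0.0188 69.6 q6 1.49
units now-axes [ 0.69  -5.605  0.   ] target-axes [ 0.672 -5.608  0.   ] yaw units 0.027
[np.int64(171), np.int64(395), np.float64(274.5), np.int64(57), np.float64(274.5), np.int64(55), np.float64(274.0), np.int64(52), np.float64(274.0), np.int64(48), np.int64(229), np.int64(319), np.int64(233), np.int64(316)]
[np.int64(172), np.int64(395), np.float64(274.5), np.int64(57), np.float64(274.5), np.int64(55), np.float64(274.0), np.int64(52), np.float64(274.0), np.int64(48), np.int64(229), np.int64(320), np.int64(233), np.int64(316)]
```

The bar has not shifted in the grip. I'll go back to the exact grasp pose.

```bash

python3 -m handwheel '[[[0.11,-0.93,0,0.03],[0.11,-0.93,0,0],[0.11,-0.93,0,0],[0.11,-0.93,0,0],[0.11,-0.93,0,0],[0.11,-0.93,0,0],[0,0,0,0],[0,0,0,0]]]' >/dev/null
python3 -c "
from h import *;todo(.4839,.2346,.05,.0742)"
```

```text
t 20.6 pos [0.4847 0.2305 0.1698] yaw 0.0697 tilt [-0.0007 -0.0012] F [-0.5 -1.  -1.7] grip 0.0193 69.7 q6 1.92
units now-axes [-0.012 -0.103  2.995] target-axes [-0.012 -0.103  2.995] yaw units -0.037
```

```bash

python3 -m handwheel '[[[-0.01,-0.1,0.7,-0.03],[0,0,0.8,0],[0,0,0.8,0],[0,0,0.7,0],[0,0,0,0]]]' >/dev/null
python3 -c "
from h import *;todo(.4839,.2346,.0284,.0742)"
```

```text
t 21.225 pos [0.4827 0.2337 0.0484] yaw 0.0724 tilt [-0.0047 -0.0026] F [-0.2 -0.4 -1.3] grip 0.019 69.6 q6 1.93
units now-axes [ 0.032 -0.02   0.5  ] target-axes [ 0.032 -0.02   0.5  ] yaw units -0.015
```

```bash

python3 -m handwheel '[[[0.03,-0.02,0.2,-0.01],[0,0,0.2,0],[0,0,0.05,0],[0,0,0,0]]]'|egrep 'pos|^force'; 
python3 -m handwheel '[[[0,0,0.05,0],[0,0,0,0]]]'|egrep 'pos|^force'
python3 -c "
from h import *;todo(.4839,.2346,.0284,.0742)"
```

```text
position: [0.4852, 0.2369, 0.0322]
force: [0.5, -0.3, -1.9]
position: [0.4851, 0.2369, 0.0301]
force: [0.7, 0.3, -1.8]
t 21.975 pos [0.4851 0.2369 0.0301] yaw 0.0755 tilt [ 0.0001 -0.    ] F [ 0.7  0.3 -1.8] grip 0.019 69.7 q6 1.93
units now-axes [-0.035  0.055  0.042] target-axes [-0.035  0.055  0.042] yaw units 0.011
```

```bash

python3 -m handwheel '[[[-0.035,0.055,0,0.01],[0,0,0.04,0],[0,0,0,0]]]'|egrep 'pos|^force'; 
python3 -m handwheel '[[[0,0,0.025,0],[0,0,0,0]]]'|egrep 'pos|^force'
python3 -c "
from h import *;todo(.4839,.2346,.0284,.0742)"
```

```text
position: [0.4839, 0.2345, 0.0285]
force: [-0.7, -0.6, 0.1]
position: [0.484, 0.2345, 0.0284]
force: [-2.3, -1.6, 6.3]
t 22.6 pos [0.484  0.2345 0.0284] yaw 0.0742 tilt [0.0005 0.    ] F [-2.3 -1.6  6.3] grip 0.0192 71.0 q6 1.93
units now-axes [-0.002 -0.002  0.   ] target-axes [-0.002 -0.002  0.   ] yaw units 0.0
```

```bash

python3 -m handwheel '[[[0,0,-0.04,0],[0,0,0,0]]]' - 20 >/dev/null
python3 -m handwheel '[[[0,0,0,0],[0,0,0,0],[0,0,0,0],[0,0,0,0]]]' 45 20
python3 -m handwheel '[[[0,0,-0.2,0],[0,0,-0.3,0],[0,0,-0.6,0],[0,0,-0.9,0],[0,0,-0.9,0],[0,0,-0.9,0],[0,0,-0.8,0],[0,0,0,0]]]' >/dev/null
python3 -m handwheel '[[[-0.9,0,0,0],[-0.9,0,0,0],[-0.5,0,0,0],[0,0,0,0]]]' >/dev/null
python3 - <<'E'
from h import *
todo(.4,.2346,.2,.0742)
im=viewer.capture("top");w=viewer.capture("wrist");o=cv2.imread("pics/top0.png")[:,:,::-1]
H=np.zeros((600,780,3),np.uint8)
for k,i in enumerate((o,im)):
    H[:300,k*240:k*240+200]=cv2.resize(i[180:255,170:220],None,fx=4,fy=4,interpolation=2)
    H[302:592,k*240:k*240+235]=cv2.resize(i[162:220,285:332],None,fx=5,fy=5,interpolation=2)
H[:225,480:780]=cv2.resize(w,(300,225))
sc=viewer.capture("scene");H[230:580,480:780]=cv2.resize(sc[140:280,260:380],(300,350),interpolation=2)
cv2.imwrite("pics/fin.png",H[:,:,::-1])
E
```

```text
t: 23.35
position: [0.484, 0.2345, 0.0291]
ee_rot: [[0.997, 0.074, 0.0], [0.074, -0.997, -0.0], [0.0, 0.0, -1.0]]
force: [-0.1, -0.4, 0.2]
grip_width: 0.0451
grasp_force: 0.0
t 24.85 pos [0.3914 0.2276 0.2131] yaw 0.0751 tilt [ 0.0002 -0.0002] F [ 0.4  0.6 -0.9] grip 0.0446 0.0 q6 2.0
units now-axes [ 0.228 -0.158  0.328] target-axes [ 0.228 -0.16   0.328] yaw units 0.008
```

View pics/fin.png

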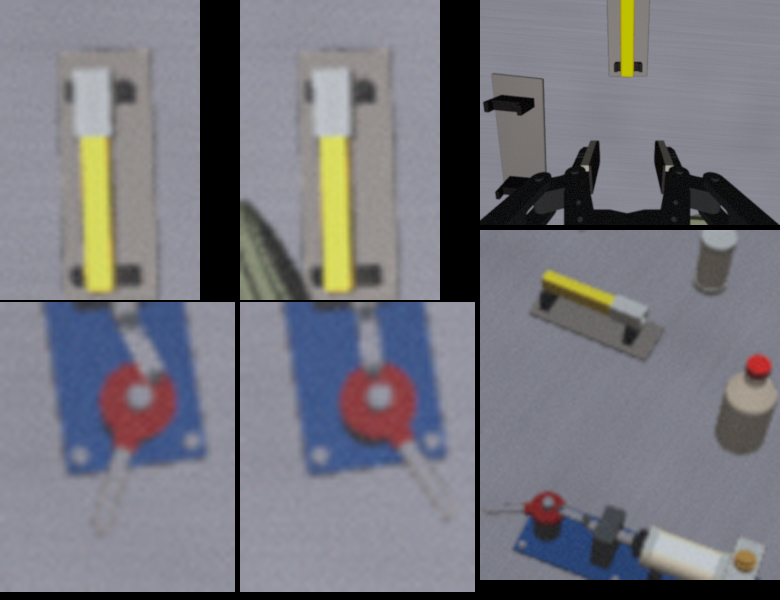

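The final picture shows the bar lying in both saddles exactly as before. The lever has swung over and stays there, its stub now ending at (447,517) in the crop, and the glassware is untouched. Handing in.

```bash
python3 -c "
from cell import order;print(order.sign_off())"
```

```text
the job is handed in; nothing more can be done
None
```

The clamp lever is locked past its dead point, the bar is back on its small grey rest as it lay, nothing else was disturbed, and the job is handed in (about 25 s, force readings up to about 14 N).

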